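# Check an angle gauge at its set mark on the ball stud

## Task

Of the two angle gauges on the bench, one is already checked and stays in its open case; the other waits on the rubber mat. Take the waiting gauge by its top grip, seat the groove of its base gently and upright on the ball of the check stand, then rock it on the ball until its swinging pointer settles in the fork of its set hand. Finish while holding it there, still gripped, resting lightly on the ball with the dial plumb (not leaning forward or back), and leave everything else where it is.

Things in the scene. Friction and masses are not known exactly. Their poses are not given: they have to be found in the camera images.
- ball (a point): centre of the steel ball (18 mm across) that crowns the stud of the check stand; 88 mm above the bench. The ball stands on an 11 mm thick neck over a 56 x 56 mm steel block whose top is 36 mm below the ball's centre, on a 150 x 120 x 30 mm granite slab. Fixed.
- stud_block: the check stand (slab, block, stud and ball, one fixed piece); origin at the centre of its underside, z up
- mat: black rubber mat, 110 x 190 x 4 mm, fixed, where the gauge that is to be checked waits; origin at the centre of its underside
- case: open instrument case without its lid, 136 x 196 mm, 50 mm high, black with aluminium edges, foam floor at 4 mm, fixed; the gauge already checked stands in it; origin at the centre of its underside
- gauge_a: angle gauge a (a and b are alike; either may be on the mat): upright grey drum 116 mm across, 34 mm thick, its top 134 mm up; base 44 (x) x 140 (y) x 22 mm; on top a black grip 22 (x) x 46 (y) mm, from 128 to 176 mm up: pinch it along x at about 160 mm. 0.45 to 0.75 kg. Origin: centre of the underside, z up, +x out of the dial (about world +x at the start, within 0.4 rad).
- seat_a (a point): point of gauge a that meets the ball's centre when seated: on the gauge's z axis, 3.7 mm below the underside; axes as the gauge's. A 90 degree V groove, 18 mm wide and 9 mm deep, runs along x under the middle of the base and fits over the ball; so seated, the gauge rocks freely about the ball's centre and would topple if let go.
- pointer_a (a joint): pendulum pointer of gauge a, on the gauge's x axis, 76 mm above the underside; 0 when it points at the grip, positive towards the gauge's -y (anticlockwise, looking at the dial). Weighted, it keeps its tip straight up: tilting the gauge by an angle about its x axis makes it read minus that angle. It swings at about 1.5 Hz and settles in some 2 s.
- set_hand_a (a joint): set hand of gauge a, on the same axis and counted the same way: a broad, stiff steel hand with a two-pronged fork that marks the angle wanted, between 0.2 and 0.42 rad to one side or the other; it stays where it is on the dial. The pointer is on the mark when the two joints read the same.
- pointer_tip_a (a point): tip of the black pointer of gauge a, 48 mm from its axis; z along the pointer, x as the gauge's
- fork_a (a point): middle of the gap between the prongs of the set hand of gauge a, 40 mm from the axis; z along the hand, x as the gauge's. Gap 7.4 mm, pointer there 3 mm wide.
- gauge_b: angle gauge b (a and b are alike; either may be on the mat): upright grey drum 116 mm across, 34 mm thick, its top 134 mm up; base 44 (x) x 140 (y) x 22 mm; on top a black grip 22 (x) x 46 (y) mm, from 128 to 176 mm up: pinch it along x at about 160 mm. 0.45 to 0.75 kg. Origin: centre of the underside, z up, +x out of the dial (about world +x at the start, within 0.4 rad).
- seat_b (a point): point of gauge b that meets the ball's centre when seated: on the gauge's z axis, 3.7 mm below the underside; axes as the gauge's. A 90 degree V groove, 18 mm wide and 9 mm deep, runs along x under the middle of the base and fits over the ball; so seated, the gauge rocks freely about the ball's centre and would topple if let go.
- pointer_b (a joint): pendulum pointer of gauge b, on the gauge's x axis, 76 mm above the underside; 0 when it points at the grip, positive towards the gauge's -y (anticlockwise, looking at the dial). Weighted, it keeps its tip straight up: tilting the gauge by an angle about its x axis makes it read minus that angle. It swings at about 1.5 Hz and settles in some 2 s.
- set_hand_b (a joint): set hand of gauge b, on the same axis and counted the same way: a broad, stiff steel hand with a two-pronged fork that marks the angle wanted, between 0.2 and 0.42 rad to one side or the other; it stays where it is on the dial. The pointer is on the mark when the two joints read the same.
- pointer_tip_b (a point): tip of the black pointer of gauge b, 48 mm from its axis; z along the pointer, x as the gauge's
- fork_b (a point): middle of the gap between the prongs of the set hand of gauge b, 40 mm from the axis; z along the hand, x as the gauge's. Gap 7.4 mm, pointer there 3 mm wide.
- disc_weight: bystander, loose: steel disc weight, 80 mm across, 21 mm high, lying flat
- small_weight: bystander, loose: small steel weight, 52 mm across, 25 mm high
- pressure_gauge: bystander, loose: round pressure gauge lying on its back, 100 mm across, 38 mm high, with a brass stem 41 mm long along its +x
- adapter: bystander, loose: brass threaded adapter, 26 mm across, 34 mm high
- wrench: bystander, loose: steel open-ended wrench, 170 mm long
- knurled_nut: bystander, loose: knurled steel union nut, 36 mm across, 24 mm high
- brush: bystander, loose: cleaning brush, 150 mm long

How it is judged (in metres and radians):
On the way, in this order (a step that is already met when the one before it is completed fails the run):
1. the waiting gauge is lifted off the mat in the gripper (((horizontal distance between gauge_b and case below 0.045 m and height (world z) of gauge_b below 0.02 m and angle between gauge_b's own z axis and vertical below 0.1 rad and height (world z) of gauge_a above 0.03 m and contact force between the fingers and gauge_a above 1 N) or (horizontal distance between gauge_a and case below 0.045 m and height (world z) of gauge_a below 0.02 m and angle between gauge_a's own z axis and vertical below 0.1 rad and height (world z) of gauge_b above 0.03 m and contact force between the fingers and gauge_b above 1 N))), for 0.1 s.
2. it is seated on the ball, upright within 0.12 rad (((horizontal distance between gauge_b and case below 0.045 m and height (world z) of gauge_b below 0.02 m and angle between gauge_b's own z axis and vertical below 0.1 rad and y of ball in the frame of seat_a between -0.004 and 0.004 m and z of ball in the frame of seat_a between -0.004 and 0.004 m and x of ball in the frame of seat_a between -0.018 and 0.018 m and contact force between gauge_a and stud_block above 0.5 N and contact force between the fingers and gauge_a above 1 N and angle between gauge_a's own z axis and vertical below 0.12 rad) or (horizontal distance between gauge_a and case below 0.045 m and height (world z) of gauge_a below 0.02 m and angle between gauge_a's own z axis and vertical below 0.1 rad and y of ball in the frame of seat_b between -0.004 and 0.004 m and z of ball in the frame of seat_b between -0.004 and 0.004 m and x of ball in the frame of seat_b between -0.018 and 0.018 m and contact force between gauge_b and stud_block above 0.5 N and contact force between the fingers and gauge_b above 1 N and angle between gauge_b's own z axis and vertical below 0.12 rad))), for 0.2 s.
At the end, for the whole second after the job is handed in: The gauge from the mat is held in the fingers, its groove on the ball (within 4 mm; 18 mm along the groove) with 0.5 to 25 N; pointer within 0.055 rad of its set hand and slower than 0.2 rad/s; dial plumb within 0.15 rad; gauge still. The other gauge stands upright in its case (((horizontal distance between gauge_b and case below 0.045 m and height (world z) of gauge_b below 0.02 m and angle between gauge_b's own z axis and vertical below 0.1 rad and y of ball in the frame of seat_a between -0.004 and 0.004 m and z of ball in the frame of seat_a between -0.004 and 0.004 m and x of ball in the frame of seat_a between -0.018 and 0.018 m and contact force between gauge_a and stud_block between 0.5 and 25 N and contact force between the fingers and gauge_a above 1 N and angle between the z axis of pointer_tip_a and the z axis of fork_a, either way round below 0.055 rad and velocity of joint pointer_a between -0.2 and 0.2 rad/s and angle between gauge_a's own x axis and vertical between 1.42 and 1.72 rad and linear speed of gauge_a below 0.02 m/s) or (horizontal distance between gauge_a and case below 0.045 m and height (world z) of gauge_a below 0.02 m and angle between gauge_a's own z axis and vertical below 0.1 rad and y of ball in the frame of seat_b between -0.004 and 0.004 m and z of ball in the frame of seat_b between -0.004 and 0.004 m and x of ball in the frame of seat_b between -0.018 and 0.018 m and contact force between gauge_b and stud_block between 0.5 and 25 N and contact force between the fingers and gauge_b above 1 N and angle between the z axis of pointer_tip_b and the z axis of fork_b, either way round below 0.055 rad and velocity of joint pointer_b between -0.2 and 0.2 rad/s and angle between gauge_b's own x axis and vertical between 1.42 and 1.72 rad and linear speed of gauge_b below 0.02 m/s))); the arm keeps its last pose, push and grip.
It fails at once if the gauge in the case is taken out (both gauges away from the case) (horizontal distance between each of gauge_a, gauge_b and case above 0.06 m).
It fails at once if a gauge is rammed on the stand (over 45 N) (contact force between any of gauge_a, gauge_b and stud_block above 45 N).
It fails at once if a bystander is shifted by more than 25 mm (distance of any of disc_weight, small_weight, pressure_gauge, adapter, wrench, knurled_nut, brush from where it was at the start of the episode above 0.025 m).
It also fails if it takes over 43 s, if anything falls off the work surface, if the arm or the gripper's body presses on something with over 40 N, if the wrist force passes 120 N, or if a joint passes its speed limit or range.

## Robot

A 6-joint arm with a two-finger parallel gripper is mounted at the origin on the work surface. World frame = base frame: x ahead of the robot, y to its left, z up, the work surface at z = 0. Lengths are in mm, angles in rad, forces in N, time in s.
With the tool pointing down it reaches from about 300 to 875 mm from the base axis. Payload 6.4 kg.
Tool frame: the origin (TCP) lies between the finger pads; the fingertips stand 11 mm ahead of it and the grasp point (between the pads) lies 8 mm behind it; z points along the fingers, x is the direction in which the jaws open and shut, and the axes are right-handed (so a half turn about z gives the same grasp; the last joint's range is limited). The gripper opens to 85 mm and grips with 20 to 120 N. Pads are 22 mm wide; open, the fingers measure 114 mm over their backs; the gripper's body (76 mm by 85 mm) begins 54 mm behind the grasp point. The pads swing forward as they close: fully open they stand 13 mm farther back than shut.
Start: joints at [-0.206, 0.181, 1.607, -0, 1.354, -0.206], TCP at [575.014, 0.015, 242.288] pointing down, gripper open.
Joint ranges: [-2.99, 2.99], [-0.89, 2.07], [0.3, 2.58], [-1.14, 4.28], [0, 2.63], [-3.12, 3.12]. Speed limits (rad/s): [2.57, 2.57, 3.01, 3.14, 3.14, 3.14].

## Interface

Orientations are given as a rotation vector (axis times angle).
In Python, from cell import arm gives the robot as it stands. Calls block until the motion is done:
- arm.goto(position, orientation): joint-space move of the TCP to a pose.
- arm.move_linear(position, orientation=None, v=150): straight line of the TCP; orientation=None keeps the orientation; v is the mean speed in mm/s.
- arm.move_joints(angles): joint-space move.
- arm.gripper_to(opening, squeeze=None): finger opening in mm; squeeze is the grip in N (None keeps the last); returns when the fingers have stopped.
- arm.hold(seconds).
- arm.ik(position, orientation): joint angles nearest the present ones, or None.
- arm.read_camera(name): name is "scene" or "side" or "wrist"; returns a dict with "frame" (400x640x3 uint8, red, green, blue), "depth" (400x640 float32, mm along the optical axis (not along the pixel's ray), 0 where there is no reading), "fx", "fy", "cx", "cy" (pixels), "xyz" and "attitude" of the camera in the world; the wrist camera has in their place "hand_eye" (4x4, takes a point from camera to tool coordinates, whose origin is the TCP and whose axes are the tool frame's). Camera axes: x right, y down, z forward; pixel columns grow to the right and rows downward; lengths in mm; the calibration is good to about 2 mm. A picture is of the moment at which its call begins: read the wrist's pose just before it.
A pose or a line that the arm cannot do raises arm.IKError and nothing moves.
- arm.sign_off(): hands the job in, once; it reports no verdict.
Trained networks look in the newest picture that a camera, given by its name, has taken for a name from the list of things; names that differ only in an ending like _2 or _b are one class to them, and where a whole thing is asked for, a point or a joint stands for the part that bears it (a point fixed in the world has none). Each returns a list of dicts, best first, with "confidence" (0 to 1); they miss things now and then, are a little off and sometimes report something else, mostly with a low value. They report only what shows in the picture. A call takes as long as a camera call.
- arm.spot_in(camera, name): "rect" ([left, top, width, height] in pixels, round what is visible of it).
- arm.silhouettes(camera, name): "pixels" (400x640 bool, what is visible of it) and "rect" ([left, top, width, height] in pixels, round what is visible of it).
Readings, each from a call of its own:
- arm.read_time(): time.
- arm.read_qpos(): joint angles.
- arm.read_qd(): joint speeds.
- arm.read_joint_efforts(): joint torques, N m.
- arm.read_tcp_pos(): TCP position.
- arm.read_ee_rot(): TCP orientation.
- arm.read_contact_force(): force on the tool from outside, world axes, zero at the start.
- arm.read_torque(): the same for the moment, N m.
- arm.read_finger_gap(): finger opening in mm.
Only numpy, scipy, OpenCV 4.12 (cv2) and the standard library are available. Lean on these libraries where they do the work, as an engineer would, in place of code of your own. Each camera call takes 0.05 s, during which the arm holds its last target. There are 200 camera calls.

## Working session

There is one attempt and no reset: what is moved stays moved. The work goes in short steps, each a Python script; the robot and the scene stay as the last script left them, time stands still between calls to the robot, and variables do not carry over. Pictures are saved under pics/ and viewed, about 8 in all and at most 12, crops included, and the job is handed in when it is done.

```bash
mkdir -p pics; cat > h.py <<'E'
import numpy as np, cv2
from cell import arm
from scipy.spatial.transform import Rotation as R
def save(c,n,crop=None,s=1):
    f=c["frame"][:,:,::-1]
    if crop: l,t,w,h=crop; f=f[t:t+h,l:l+w]
    cv2.imwrite("pics/"+n,cv2.resize(f,None,fx=s,fy=s,interpolation=cv2.INTER_CUBIC))
def camT(c):
    if "hand_eye" in c:
        T=np.eye(4);T[:3,:3]=R.from_rotvec(arm.read_ee_rot()).as_matrix();T[:3,3]=arm.read_tcp_pos()
        return T@np.array(c["hand_eye"])
    T=np.eye(4);a=np.array(c["attitude"]);T[:3,:3]=a if a.shape==(3,3) else R.from_rotvec(a).as_matrix();T[:3,3]=c["xyz"];return T
def cloud(c,mask=None):
    d=c["depth"];v,u=np.nonzero((d>0)&(mask if mask is not None else True))
    z=d[v,u];P=np.c_[(u-c["cx"])/c["fx"]*z,(v-c["cy"])/c["fy"]*z,z]
    T=camT(c);return P@T[:3,:3].T+T[:3,3],u,v
E
python3 - <<'E'
from h import *
fs=[]
for n in("scene","side"):
    c=arm.read_camera(n);print(n,c["xyz"],c["attitude"],c["fx"]);save(c,n+"0.png")
    for k in("gauge_a","ball","mat","case","stud_block","set_hand_a","pointer_a"):
        for s in arm.silhouettes(n,k)[:3]:
            p,u,v=cloud(c,s["pixels"]);
            print(k,round(s["confidence"],2),np.round(s["rect"]),len(p),np.median(p,0).round(),np.percentile(p,3,axis=0).round(),np.percentile(p,97,axis=0).round()) if len(p) else print(k,s["rect"])
print(arm.read_time())
E
```

```text
scene [1248.70929784 -105.98449767 1111.68766275] [-2.02841377 -1.66916106  0.53986678] 505.5281954013007
gauge_a 0.85 [400. 131.  53.  51.] 2068 [476. 295.  87.] [444. 241.  10.] [490. 356. 179.]
gauge_a 0.73 [161. 158.  60.  58.] 2269 [ 445. -332.   87.] [ 414. -395.    7.] [ 455. -274.  179.]
gauge_a 0.41 [429. 155.   7.  10.] 39 [482. 296.  87.] [478. 288.  74.] [485. 306. 111.]
ball 0.95 [307. 196.  52.  59.] 2526 [597.  11.  30.] [510. -42.  12.] [652.  68.  62.]
mat 0.58 [159. 182.  76.  42.] 1191 [ 461. -293.    3.] [ 390. -416.   -1.] [ 489. -234.    8.]
case 0.59 [384. 142.  85.  57.] 2079 [503. 260.  32.] [395. 195.   1.] [539. 390.  51.]
stud_block 0.72 [301. 197.  57.  58.] 2544 [595.  12.  30.] [510. -41.  13.] [652.  69.  62.]
stud_block 0.7 [154. 273.  77.  30.] 606 [ 681. -343.    6.] [ 662. -423.   -0.] [ 696. -266.   10.]
set_hand_a 0.63 [182. 183.  11.  15.] 51 [ 450. -326.   94.] [ 445. -337.   75.] [ 452. -310.  118.]
side [ 284.42761649 -600.92917245  715.58080204] [-2.27831962  0.53101142 -0.21464503] 366.3304948598518
gauge_a 0.92 [304. 297.  58.  97.] 3200 [ 422. -360.  106.] [ 409. -405.   16.] [ 454. -289.  181.]
gauge_a 0.85 [237. 113.  26.  63.] 935 [459. 263. 104.] [440. 239.   5.] [484. 351. 179.]
ball 0.96 [289. 185.  69.  52.] 2355 [569. -12.  30.] [505. -50.   1.] [648.  65.  63.]
mat 0.82 [291. 314.  92.  86.] 2102 [ 402. -369.    4.] [ 380. -421.    2.] [ 480. -239.    7.]
case 0.58 [216. 131.  65.  62.] 2056 [454. 272.  23.] [391. 190.  -0.] [534. 388.  50.]
stud_block 0.63 [290. 190.  65.  47.] 2206 [569. -12.  30.] [506. -50.   9.] [647.  63.  63.]
set_hand_a 0.75 [344. 165.  25.  22.] 451 [739.  97.  15.] [707.  68.   1.] [779. 138.  21.]
0.8
```

View pics/scene0.png

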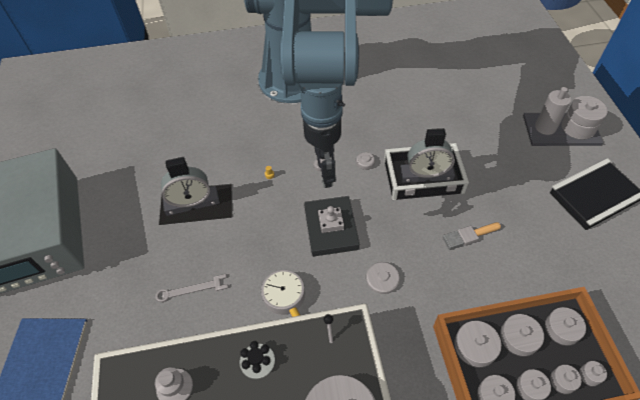

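```bash
python3 - <<'E'
from h import *
for n in("scene","side"):
    c=arm.read_camera(n);p,u,v=cloud(c)
    r=lambda m:print(n,m.sum(),np.median(p[m],0).round(1),p[m].min(0).round(),p[m].max(0).round(),u[m].mean().round(),v[m].mean().round())
    r((abs(p[:,0]-580)<80)&(abs(p[:,1]-11)<70)&(p[:,2]>70)&(p[:,2]<110))
    g=(abs(p[:,0]-440)<60)&(abs(p[:,1]+332)<90)
    gt=g&(p[:,2]>172); r(gt)
    xy=p[gt][:,:2].astype(np.float32);print(cv2.minAreaRect(xy))
    b=g&(p[:,2]>40)&(p[:,2]<125)&(abs(p[:,1]+332)<55)
    q=p[b];
    # front face fit
    for _ in range(6):
        A=np.c_[q[:,1],np.ones(len(q))];s=np.linalg.lstsq(A,q[:,0],rcond=None)[0];e=q[:,0]-A@s;q=q[abs(e)<max(3,1.5*e.std())]
    print("yaw of +x:",np.arctan(-s[0]),"x at y=-332",s@[-332,1],len(q))
E
```

```text
scene 50 [580.5  13.7  91.5] [570.   6.  71.] [586.  22.  98.] 331.0 210.0
scene 169 [ 432.9 -333.8  178.9] [ 416. -356.  172.] [ 442. -311.  183.] 175.0 162.0
((429.45269775390625, -333.6142578125), (45.02533721923828, 26.3865909576416), 88.87227630615234)
yaw of +x: 0.08936211309124177 x at y=-332 445.76011418355006 667
side 54 [577.6   7.5  90.6] [572.   2.  71.] [586.  17.  99.] 322.0 192.0
side 397 [ 429.6 -340.1  179.9] [ 418. -361.  172.] [ 443. -314.  182.] 334.0 311.0
((431.03546142578125, -337.4073181152344), (23.20336151123047, 46.36663818359375), 4.186108589172363)
yaw of +x: 0.08924414993902091 x at y=-332 413.9223539175347 644
```

```bash
python3 - <<'E'
from h import *
print(R.from_rotvec(arm.read_ee_rot()).as_matrix().round(3))
c=arm.read_camera("wrist");print(np.array(c["hand_eye"]).round(3),c["fx"],c["cx"],c["cy"])
save(c,"w0.png")
p,u,v=cloud(c)
m=(abs(p[:,0]-580)<40)&(abs(p[:,1]-11)<40)&(p[:,2]>80)&(p[:,2]<110);print(m.sum(),np.median(p[m],0),p[m].min(0),p[m].max(0))
H=np.array(c["hand_eye"])
# pose looking at the dial: camera at gauge front
for yaw in(0.0,0.09,0.3):
  for el in(0.2,0.4,0.6,.8):
   for dist in(170,230):
    n=np.array([np.cos(yaw)*np.cos(el),np.sin(yaw)*np.cos(el),np.sin(el)])
    ctr=np.array([447,-333,85.]);z=-n
    for flip in(1,-1):
      x=flip*np.cross(z,[0,0,1]);x/=np.linalg.norm(x);y=np.cross(z,x)
      T=np.eye(4);T[:3,:3]=np.c_[x,y,z];T[:3,3]=ctr+dist*n
      W=T@np.linalg.inv(H);q=arm.ik(W[:3,3],R.from_matrix(W[:3,:3]).as_rotvec())
      if q is not None:print(yaw,el,dist,flip,W[:3,3].round(),np.round(q,2))
print(arm.read_time())
E
```

```text
[[ 1. -0.  0.]
 [-0. -1. -0.]
 [ 0.  0. -1.]]
[[ 1.0000e+00  1.0000e-03 -0.0000e+00  3.8800e-01]
 [-1.0000e-03  9.5300e-01  3.0200e-01 -7.7019e+01]
 [ 1.0000e-03 -3.0200e-01  9.5300e-01 -1.3172e+02]
 [ 0.0000e+00  0.0000e+00  0.0000e+00  1.0000e+00]] 318.31483914488444 325.73405720618575 199.56757474938578
301 [578.25957419  14.1615782   94.4206915 ] [570.03724475   4.13227259  87.24589575] [587.42311475  21.64533216  98.37738213]
0.0 0.2 170 1 [ 474. -333.   56.] [-0.54  1.48  0.61 -1.    2.49 -2.39]
0.0 0.2 170 -1 [ 461. -333.  122.] [-0.57  0.97  1.03 -0.57  2.06  0.98]
0.0 0.2 230 -1 [ 520. -333.  134.] [-0.54  1.07  0.81 -0.57  2.17  0.94]
0.0 0.4 170 1 [ 480. -333.   62.] [-0.54  1.36  0.69 -0.82  2.37 -2.28]
0.0 0.4 170 -1 [ 453. -333.  124.] [-0.61  0.82  1.17 -0.47  1.88  1.  ]
0.0 0.4 230 1 [ 535. -333.   86.] [-0.51  1.47  0.42 -0.93  2.49 -2.44]
0.0 0.4 230 -1 [ 509. -333.  148.] [-0.57  0.9   0.99 -0.46  1.99  0.98]
0.0 0.6 170 1 [ 484. -333.   69.] [-0.54  1.23  0.79 -0.68  2.23 -2.2 ]
0.0 0.6 170 -1 [ 445. -333.  125.] [-0.65  0.67  1.32 -0.38  1.7   0.98]
0.0 0.6 230 
[... 1918 characters left out ...]
86.] [-0.4   1.32  0.73 -0.98  2.26 -2.41]
0.3 0.4 230 -1 [ 506. -314.  148.] [-0.48  0.8   1.15 -0.59  1.83  0.83]
0.3 0.6 170 1 [ 482. -323.   69.] [-0.45  1.13  0.99 -0.81  2.04 -2.27]
0.3 0.6 170 -1 [ 445. -333.  125.] [-0.59  0.61  1.42 -0.5   1.57  0.8 ]
0.3 0.6 230 1 [ 529. -308.  103.] [-0.41  1.16  0.84 -0.83  2.14 -2.34]
0.3 0.6 230 -1 [ 493. -318.  159.] [-0.53  0.64  1.29 -0.48  1.68  0.8 ]
0.3 0.8 170 1 [ 484. -322.   77.] [-0.47  1.    1.09 -0.7   1.89 -2.26]
0.3 0.8 170 -1 [ 438. -335.  124.] [-0.66  0.49  1.54 -0.38  1.41  0.73]
0.3 0.8 230 1 [ 524. -310.  120.] [-0.43  1.    0.98 -0.7   2.   -2.31]
0.3 0.8 230 -1 [ 478. -323.  167.] [-0.61  0.49  1.43 -0.36  1.52  0.74]
0.95
```

View pics/w0.png

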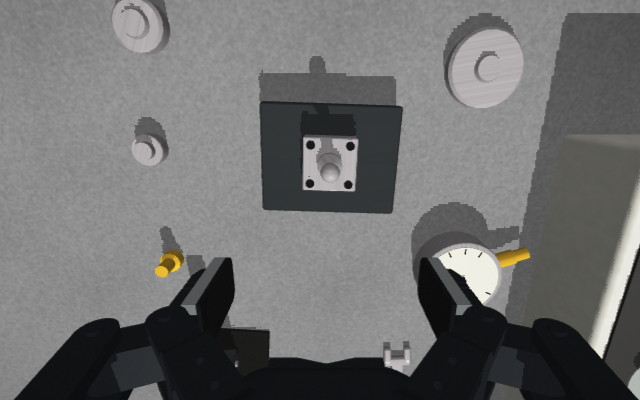

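```bash
python3 - <<'E'
from h import *
c=arm.read_camera("wrist");H=np.array(c["hand_eye"]);p,u,v=cloud(c)
m=(abs(p[:,0]-579)<14)&(abs(p[:,1]-13)<14)&(p[:,2]>86)&(p[:,2]<110);q=p[m]
from scipy.optimize import least_squares
print("ball",least_squares(lambda s:np.linalg.norm(q-s,axis=1)-9,[579,13,88],loss="soft_l1").x)
yaw,el,dist=0.09,0.5,255
n=np.array([np.cos(yaw)*np.cos(el),np.sin(yaw)*np.cos(el),np.sin(el)]);z=-n
x=-np.cross(z,[0,0,1]);x/=np.linalg.norm(x);y=np.cross(z,x)
T=np.eye(4);T[:3,:3]=np.c_[x,y,z];T[:3,3]=np.array([447,-333,90.])+dist*n
W=T@np.linalg.inv(H)
arm.goto(W[:3,3],R.from_matrix(W[:3,:3]).as_rotvec())
arm.hold(.3)
c=arm.read_camera("wrist");
Q=camT(c);np.savez("dial.npz",T=Q,**{k:c[k] for k in("frame","depth","fx","fy","cx","cy")})
f=c["frame"][::-1,::-1][90:300,200:450];
cv2.imwrite("pics/dial.png",cv2.resize(f[:,:,::-1],None,fx=3,fy=3,interpolation=cv2.INTER_CUBIC)[:600,:800])
for k in("set_hand_a","pointer_a","gauge_a"):
    for s in arm.silhouettes("wrist",k)[:2]:
        P,_,_=cloud(c,s["pixels"]);print(k,s["confidence"],s["rect"],np.median(P,0).round())
P,_,_=cloud(c);
q=P[(abs(P[:,1]+333)<42)&(abs(P[:,2]-90)<35)&(abs(P[:,0]-440)<25)]
for _ in range(6):
    A=np.c_[q[:,1],q[:,2],np.ones(len(q))];s=np.linalg.lstsq(A,q[:,0],rcond=None)[0];e=q[:,0]-A@s;q=q[abs(e)<max(1.5,1.5*e.std())]
print("face",s,"yaw",np.arctan(-s[0]),len(q))
g=P[(abs(P[:,1]+335)<40)&(abs(P[:,2]-178)<6)&(abs(P[:,0]-430)<25)]
print(len(g),g.min(0) if len(g) else 0,g.max(0) if len(g) else 0,arm.read_time())
E
```

```text
ball [578.67752008  12.72992375  87.88382357]
set_hand_a 0.93 [295.1, 175.3, 45.1, 69.1] [ 451. -327.   99.]
pointer_a 0.95 [318.0, 156.6, 19.9, 86.6] [ 450. -335.   66.]
pointer_a 0.54 [106.2, 140.9, 31.5, 38.4] [ 383. -126.   14.]
gauge_a 0.77 [250.0, 113.4, 155.2, 209.1] [ 448. -335.   86.]
face [-8.86660346e-02  2.50520425e-03  4.17477905e+02] yaw 0.08843477030184144 6503
974 [ 419.69297613 -358.66134938  172.00126592] [ 445.42818803 -313.26136021  179.95480689] 2.775
```

View pics/dial.png

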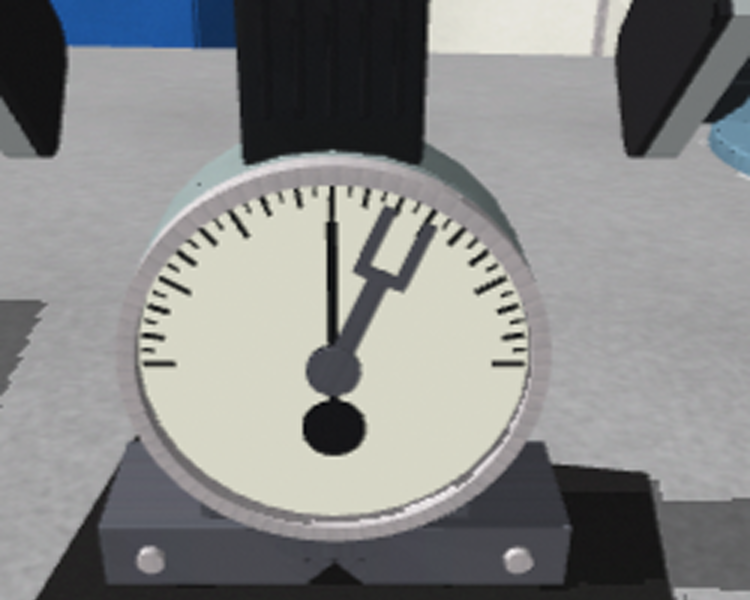

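```bash
cat >> h.py <<'E'
YAW=0.0885
def gr(tilt=0,yaw=YAW): # tool pointing down, x along gauge x, tilted by tilt about the gauge x
    return (R.from_euler("z",yaw)*R.from_euler("x",tilt)*R.from_matrix(np.diag([1,-1,-1]))).as_rotvec()
E
python3 - <<'E'
from h import *
d=np.load("dial.npz");T=d["T"]
Z=R.from_euler("z",YAW).as_matrix()
def pt(cx,cy,off=2):
    u=639-(200+cx/3);v=399-(90+cy/3)
    r=T[:3,:3]@[(u-d["cx"])/d["fx"],(v-d["cy"])/d["fy"],1];o=T[:3,3];n=Z[:,0]
    p0=np.array([417.48+.0887*335+off,-335,90]);return o+r*((p0-o)@n)/(r@n)
hub=pt(333,369);print("hub",hub)
for nm,a in(("fork",pt(412.5,218)),("forkbase",pt(382.5,278.5)),("tip",pt(332,195))):
    w=Z.T@(a-hub);print(nm,w.round(1),"joint",np.arctan2(-w[1],w[2]))
pos=[432,-335,260]
arm.goto(pos,gr());arm.hold(.2)
c=arm.read_camera("wrist");save(c,"above.png")
P,u,v=cloud(c)
m=(abs(P[:,0]-432)<40)&(abs(P[:,1]+335)<50)&(P[:,2]>170)&(P[:,2]<185);g=P[m]@Z
print("tcp",arm.read_tcp_pos(),"top z",np.median(g[:,2]),"rect",cv2.minAreaRect(P[m][:,:2].astype(np.float32)))
lo,hi=np.percentile(g,1,axis=0),np.percentile(g,99,axis=0);print("ext",hi-lo,"centre",Z@((lo+hi)/2),m.sum())
B=np.array([578.7,12.7,88])
for t in(0,.2,.43):
    Rt=(R.from_euler("z",YAW)*R.from_euler("x",t));p=B+Rt.apply([0,0,152+3.7]);print(t,arm.ik(p,gr(t)))
print(arm.read_contact_force(),arm.read_time())
E
```

```text
hub [ 449.16422903 -334.65884863   78.68957486]
fork [-0. 20. 44.] joint -0.42728166019567465
forkbase [ 0.  12.9 27.3] joint -0.4417083136966284
tip [-0.  -0.  50.1] joint 0.0008406260198849714
tcp [ 432.13677819 -334.908313    259.64629917] top z 179.76937842948584 rect ((430.2373046875, -335.5950927734375), (23.44768714904785, 45.604557037353516), 5.007809638977051)
ext [22.1929703  44.35260868 10.17123357] centre [ 430.16946547 -335.21329952  176.27979797] 1951
0 [-1.83000116e-01  1.88021123e-01  1.59566724e+00 -8.88178420e-16
  1.35790429e+00 -2.71500116e-01]
0.2 [-0.3341618   0.22523227  1.57064712  0.18400708  1.43103985 -0.45616434]
0.43 [-0.48354452  0.32067445  1.52060737  0.35822926  1.54538728 -0.62581279]
[-0.48198556 -0.21272744 -0.57063434] 4.675
```

```bash
python3 - <<'E'
from h import *
g=[430.2,-335.2]
arm.move_linear([*g,156],gr(),v=120)
f0=np.array(arm.read_contact_force())
arm.gripper_to(15,100)
print("gap",arm.read_finger_gap(),f0,arm.read_contact_force(),arm.read_tcp_pos())
arm.move_linear([*g,300],gr(),v=120);arm.hold(.3)
print("gap",arm.read_finger_gap(),arm.read_contact_force(),arm.read_torque())
arm.goto([578.7,12.7,275],gr());arm.hold(.5)
print(arm.read_tcp_pos(),arm.read_contact_force(),arm.read_torque(),arm.read_time())
for n in("scene","side"):
    c=arm.read_camera(n);s=arm.silhouettes(n,"gauge_a")
    save(c,n+"1.png",(250,90,160,160),3.5)
    for k in s[:2]:
        P,_,_=cloud(c,k["pixels"]);print(n,k["confidence"],k["rect"],np.median(P,0).round(),P.min(0).round(),P.max(0).round())
c=arm.read_camera("wrist");save(c,"w1.png")
E
```

```text
gap 20.846026043421283 [-0.13665908 -0.04896819 -0.0597353 ] [-0.64568583 -1.83950025  2.92538625] [ 430.3456523  -335.63359329  156.43574729]
gap 20.83798705924822 [-0.47141826  0.38797054 -5.89632892] [ 0.00172012 -0.01369699 -0.06921738]
[578.6881288   12.47352296 274.99959069] [ 0.48788879  0.30080889 -5.02077726] [-0.01454742 -0.0018477   0.02284337] 9.8667
scene 0.91 [301.4, 151.2, 62.2, 62.9] [594.   5. 199.] [322. -58.  -5.] [615. 114. 308.]
scene 0.84 [399.3, 130.2, 56.4, 49.2] [476. 295.  85.] [303. 232.  -5.] [495. 397. 184.]
side 0.96 [235.3, 112.1, 23.0, 61.6] [460. 262. 106.] [436. 235.  -3.] [538. 588. 181.]
side 0.6 [301.4, 115.7, 45.2, 84.9] [569. -16. 204.] [552. -62.  -1.] [780. 327. 300.]
```

View pics/scene1.png

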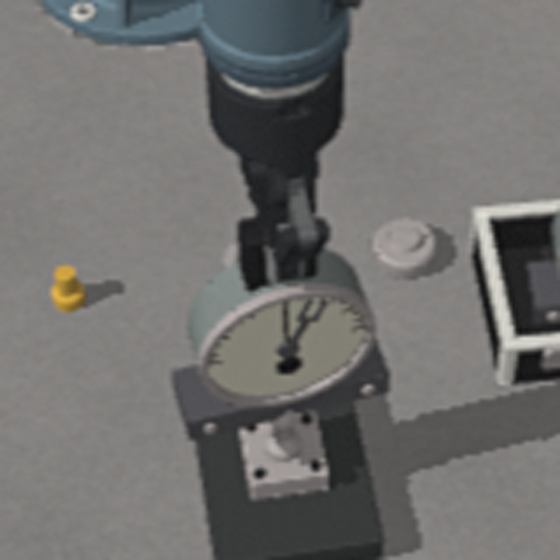

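View pics/w1.png

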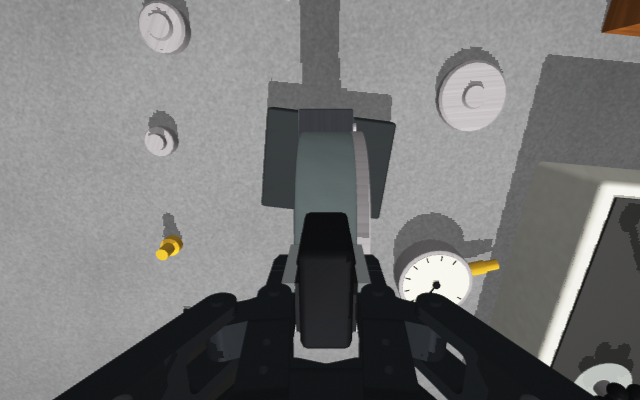

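```bash
python3 - <<'E'
from h import *
Z=R.from_euler("z",YAW).as_matrix()
c=arm.read_camera("scene");P,u,v=cloud(c);g=(P-[578.7,12.7,0])@Z
for lo,hi,w in((126,143,90),(150,250,75)):
    m=(g[:,2]>lo)&(g[:,2]<hi)&(abs(g[:,1])<w)&(g[:,0]>0)&(g[:,0]<40);q=np.percentile(g[m],[1,99],axis=0);print(m.sum(),q.round(1),"mid",q.mean(0).round(1))
m=(g[:,2]>80)&(g[:,2]<110)&(np.hypot(g[:,0],g[:,1])<16);print("ball",m.sum(),np.median(g[m],0))
f0=np.array(arm.read_contact_force());z=275
arm.move_linear([578.7,12.7,250],v=60);arm.hold(.3);f0=np.array(arm.read_contact_force());print("free",f0)
z=250
while z>239:
    z-=1;arm.move_linear([578.7,12.7,z],v=15);arm.hold(.1)
    f=np.array(arm.read_contact_force())-f0;print(z,f.round(2),arm.read_tcp_pos().round(2))
    if f[2]>4 or np.hypot(*f[:2])>6:break
print(arm.read_finger_gap(),arm.read_time())
E
```

```text
280 [[  0.9 -69.  126.5]
 [ 24.6  69.8 142.9]] mid [ 12.7   0.4 134.7]
1304 [[  1.6 -56.  151.4]
 [ 23.   55.1 249.3]] mid [ 12.3  -0.4 200.3]
ball 28 [ 3.50656163  1.2424397  91.27668252]
free [ 0.79012926  0.24869929 -6.19138533]
249 [-1.98 -0.01  1.45] [578.7   12.73 249.  ]
248 [-0.44 -0.27  1.21] [578.67  12.7  247.96]
247 [-1.13 -0.28  1.43] [578.7   12.71 246.99]
246 [-1.87  0.77  0.15] [578.7   12.69 246.  ]
245 [-0.64 -0.48  0.68] [578.71  12.72 244.99]
244 [-0.5   0.85  2.59] [578.84  12.83 244.18]
243 [-1.75  1.38  8.73] [579.03  12.81 243.73]
20.67333858700423 13.4833
```

```bash
cat > rock.py <<'E'
from h import *
f0=np.array([.4,.3,-5.6]);B=np.array([578.7,12.7,88.])
def rock(t0,t1,L,s,n):
    for t in np.linspace(t0,t1,n+1)[1:]:
        Rt=R.from_euler("z",YAW)*R.from_euler("x",t);ey,u=Rt.apply([0,1,0]),Rt.apply([0,0,1])
        arm.move_linear(B+u*L+ey*s,gr(t),v=22);arm.hold(.05)
        f=np.array(arm.read_contact_force())-f0;fr,ft=f@u,f@ey
        e=(arm.read_tcp_pos()-B)
        print(round(t,3),"fr %.1f ft %.1f fx %.1f"%(fr,ft,f[0]),"L %.2f s %.2f"%(L,s),"act",round(e@u,2),round(e@ey,2))
        if fr>22 or abs(ft)>14: print("STOP");break
        L+=np.clip(.1*(fr-6),-.5,.5); s+=np.clip(.08*ft,-.3,.3) if abs(ft)>4 else 0
    return t,L,s
E
python3 - <<'E'
from rock import *
r=rock(0,.42,155.2,0,12);arm.hold(1.5)
print(r,np.array(arm.read_contact_force())-f0,arm.read_finger_gap(),arm.read_time())
c=arm.read_camera("scene");save(c,"scene2.png",(270,130,110,100),6)
print(arm.read_time())
E
```

```text
0.035 fr 9.6 ft 3.2 fx -0.8 L 155.20 s 0.00 act 155.61 -0.14
0.07 fr 8.4 ft 3.6 fx 0.1 L 155.56 s 0.00 act 155.63 -0.16
0.105 fr 7.6 ft 3.3 fx 2.7 L 155.80 s 0.00 act 155.66 -0.15
0.14 fr 5.7 ft 2.6 fx 1.2 L 155.97 s 0.00 act 155.7 -0.15
0.175 fr 4.7 ft 2.3 fx 0.3 L 155.93 s 0.00 act 155.73 -0.12
0.21 fr 6.3 ft 2.7 fx -0.5 L 155.81 s 0.00 act 155.72 -0.14
0.245 fr 4.9 ft 3.5 fx 0.1 L 155.83 s 0.00 act 155.75 -0.15
0.28 fr 5.3 ft 3.5 fx -0.4 L 155.72 s 0.00 act 155.72 -0.15
0.315 fr 6.1 ft 3.7 fx -0.1 L 155.66 s 0.00 act 155.69 -0.16
0.35 fr 5.4 ft 3.3 fx 0.1 L 155.67 s 0.00 act 155.7 -0.13
0.385 fr 7.4 ft 3.6 fx 0.6 L 155.61 s 0.00 act 155.66 -0.14
0.42 fr 5.5 ft 4.0 fx -0.3 L 155.76 s 0.00 act 155.7 -0.15
(np.float64(0.42), np.float64(155.70281659756367), 0) [0.84420462 1.31765499 5.44436906] 20.78087344439489 20.3833
20.4333
```

View pics/scene2.png

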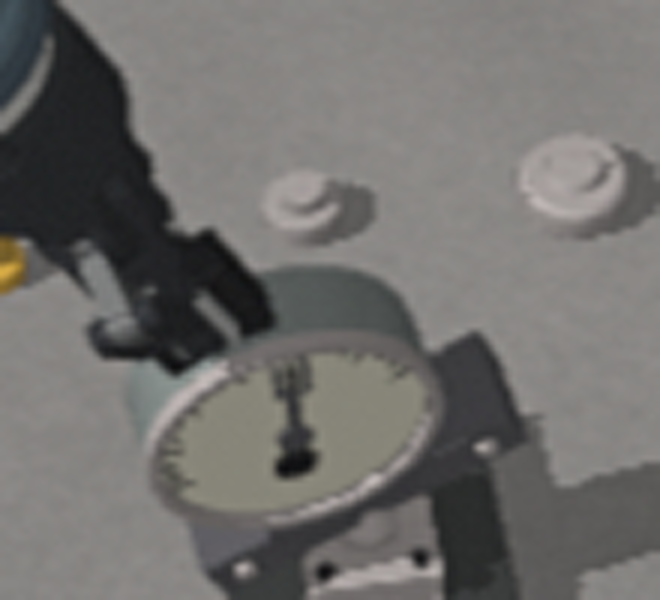

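```bash
python3 - <<'E'
from rock import *
Z=R.from_euler("z",YAW).as_matrix()
c=arm.read_camera("scene");P,u,v=cloud(c)
q=(P-B)@Z
Rx=R.from_euler("x",.42).as_matrix();g=q@Rx   # into nominal gauge frame, origin at ball
m=(abs(g[:,0]-17)<6)&(np.hypot(g[:,1],g[:,2]-79.7)<50);A=np.c_[g[m][:,1],g[m][:,2],np.ones(m.sum())]
s=np.linalg.lstsq(A,g[m][:,0],rcond=None)[0];print("face slopes y,z",s,m.sum())
# top surface of the base: edges beside the drum, z about 25.7
for lo,hi in((-68,-50),(50,68)):
    m=(g[:,1]>lo)&(g[:,1]<hi)&(abs(g[:,0])<19)&(abs(g[:,2]-25.7)<8);print("base top",m.sum(),np.median(g[m],0).round(2) if m.any() else"")
b=(abs(g[:,0]-22)<5)&(g[:,2]>6)&(g[:,2]<22)&(abs(g[:,1])<68);print("front pts",b.sum())
# pointer/fork tops in the picture
for n in("pointer_a","set_hand_a"):
    for k in arm.silhouettes("scene",n)[:2]:
        vv,uu=np.nonzero(k["pixels"]);T=camT(c)
        r=np.c_[(uu-c["cx"])/c["fx"],(vv-c["cy"])/c["fy"],np.ones(len(uu))]@T[:3,:3].T
        n0=Z[:,0];o=T[:3,3];p=o+r*(((B-o)@n0+18)/(r@n0))[:,None];w=(p-B)@Z
        hub=R.from_euler("x",.42).apply([0,0,79.7]);w=w-hub
        rad=np.hypot(w[:,1],w[:,2]);h=(rad>12)&(w[:,2]>0)
        print(n,k["confidence"],np.round(k["rect"]),len(uu),"dir from vertical (to -y +)",np.arctan2(-w[h,1].mean(),w[h,2].mean()),w[h].mean(0).round(1))
print(arm.read_time(),np.array(arm.read_contact_force())-f0)
E
```

```text
face slopes y,z [5.46242691e-03 9.78900306e-03 1.54645659e+01] 784
base top 37 [ 10.57 -59.74  24.04]
base top 103 [-0.5  59.21 24.14]
front pts 194
pointer_a 0.65 [316. 192.   7.  14.] 58 dir from vertical (to -y +) -0.016117875057817047 [18.   0.4 22.2]
pointer_a 0.59 [306. 207.  55.  48.] 1673 dir from vertical (to -y +) nan [nan nan nan]
set_hand_a 0.55 [315. 196.   7.  10.] 36 dir from vertical (to -y +) -0.06439063238801698 [18.   1.3 20.3]
set_hand_a 0.38 [367. 267.  33.  28.] 835 dir from vertical (to -y +) nan [nan nan nan]
20.5833 [0.28582932 1.83243468 4.55237053]<stdin>:20: RuntimeWarning: Mean of empty slice.
  ret = ret.dtype.type(ret / rcount)
  ret = um.true_divide(
```

```bash
python3 - <<'E'
from rock import *
arm.hold(.5);print(np.array(arm.read_contact_force())-f0,abs(arm.read_qd()).max(),arm.read_finger_gap(),arm.read_time());print(arm.sign_off())
E
```

```text
[-0.57535676  1.2915605   4.73135878] 0.0022921689009042616 20.76285080497327 21.0833
the job is handed in; nothing more can be done
None
```

I took the waiting gauge from the mat by its top grip and seated it upright on the ball. I then rocked it 0.42 rad about the ball and handed the job in at 21 s, still holding it.

**Last checks**
- **Push on the ball:** about 5 N, steady, with the arm still.
- **Grip:** finger gap 20.8 mm, unchanged since the lift.
- **Seating:** contact came at the expected height, within about 0.2 mm. The radius to the ball stayed within about 0.15 mm while rocking, so the groove stayed seated.
- **Tilt and plumb:** the depth data showed the gauge tilted 0.42 rad as commanded. The dial was plumb within about 0.01 rad.
- **Pointer:** the last picture shows it inside the fork. I did not measure its speed, but it had 2 s or more to settle.

**Where checks disagreed**
- **Set hand angle:** two measurements in the close-up gave -0.43 and -0.44 rad, slightly past the stated limit of 0.42, so I used 0.42.
- **Pointer to fork:** the close-up measurements put the gap at about 0.01–0.02 rad. A coarse check on the small scene picture suggested about 0.05 rad, close to the 0.055 limit. I trusted the close-up.

The gauge in the case and the loose items were not touched in any planned move, but I did not measure their positions again at the end.

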